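# Slide a plaster cast past the sprung stop into its bay

## Task

The plaster cast standing in the metal slide has to go into the closed bay at its end. With one fingertip press the long sprung bar beside the lane all the way down, so that the stop blade sinks, and while holding it down push the cast along the lane with another finger until it is fully past the blade; then let the bar spring back up, so that the blade locks the cast in, and move clear. Only press and push: do not lift the cast, and leave the other things on the bench where they are.

Things in the scene. Friction and masses are not known exactly. Their poses are not given: they have to be found in the camera images.
- slide: aluminium slide fixed to the bench: straight lane along its x, from x = -135 mm (open end) to +79; the cast is pushed in +x. Origin on the bench under the stop blade, mid lane; z up, +y towards the press bar. Lane floor 26 mm above the bench, 72 mm wide (y -36 to +36) between guides: 12 mm high above the floor at y -36 to -42, 6 mm high at y +36 to +40
- stop (a joint): travel of press bar and stop blade, one part moving straight down: 0 = up (lane blocked), 0.012 m = fully down (hard stop). 2.5 N starts it, 4.5 N at full travel, wherever along the bar it is pressed; springs back when let go. The blade clears the cast from a travel of 0.010 m on; let go with the cast over it, it lifts the cast
- bar_top (a point): middle of the press bar's top (moves with it): smooth grey bar, 185 mm along the slide's x (-130 to +55), 22 mm wide (slide y +42 to +64, middle +53). Top 46 mm above the bench when up, 34 mm when fully down, i.e. 8 mm above the lane floor: the hand's other finger can then stand in the lane behind the cast. The pressing fingertip may slide along the bar
- blade_foot (a point): point on the lane floor, mid lane, at the stop blade: upright steel plate 6 mm thick (slide x -3 to +3), from slide y = -24 to the press bar; its top is 10 mm above the lane floor when up, 2 mm below it when fully down. Axes as the slide
- bay_wall (a point): foot of the bay's end wall, mid lane on the lane floor at its inner face (slide x = +71 mm); the wall is 16 mm high. The bay lies between blade and wall. Axes as the slide
- cast: loose plaster cast with a white base, 0.1 to 0.2 kg, in the lane before the blade, turned as the slide within 0.05 rad. Origin under its middle; eight-sided base from -29 mm (face to push) to +26 mm in x, 68 mm wide, solid to 28 mm high, teeth to 40 mm. Past the blade when its origin is over 32 mm beyond it; meets the wall at about 45 mm
- other_cast: another plaster cast (56x66x40 mm) with a pale base on the bench to the right of the slide (slide's -y side); bystander, origin under its middle
- brush: small cleaning brush, 16x100x22 mm, lying on the bench to the right of the slide; bystander, origin under its middle
- jar: wax jar with screw lid, 52 mm across, 48 mm high, on the bench to the left of the slide; bystander, origin under its middle
- blue_cast: plaster cast with a bluish base (56x66x42 mm) on the bench further right; bystander, origin under its middle
- dropper: small dropper bottle, 24 mm across, 76 mm high, on the bench beyond the slide; bystander, origin under its middle
- pins: box of dowel pins, 64x91x24 mm, on the bench further right; bystander, origin under its middle
There are look-alikes about, which are no part of the job. Leave any green or orange look-alike of the cast alone.

How it is judged:
By the outcome, as a careful person would: the job done as asked, in the order asked, and still so for the second after the job is handed in, with the robot touching nothing.
It also fails if it takes over 38 s, if anything falls off the work surface, if the arm or the gripper's body presses on something with over 40 N, if the wrist force passes 120 N, or if a joint passes its speed limit or range.

## Robot

A 6-joint arm with a two-finger parallel gripper is mounted at the origin on a cart in front of the work surface, level with it; the furniture and walls round the work are solid. World frame = base frame: x ahead of the robot, y to its left, z up, the work surface at z = 0. Lengths are in m, angles in rad, forces in N, time in s.
With the tool pointing down it reaches from about 0.35 to 0.975 m from the base axis. Payload 4.9 kg.
Tool frame: the origin (TCP) lies at the very end of the fingers, on their centre line; the grasp point (between the pads) lies 19 mm behind it; z points along the fingers, y is the line along which they close (so a half turn about z gives the same grasp; the last joint's range is limited). The gripper opens to 85 mm and grips with 20 to 120 N. Pads are 22 mm wide; open, the fingers measure 114 mm over their backs; the gripper's body (76 mm by 85 mm) begins 54 mm behind the grasp point. The pads swing forward as they close: fully open they stand 13 mm farther back than shut.
Start: joints at [1.012, 0.053, 1.613, -0, 1.476, -0.119], TCP at [0.266, 0.566, 0.231] pointing down, gripper open.
Joint ranges: [-3.01, 3.01], [-1.01, 2.22], [0.06, 2.58], [-1.02, 4.17], [0.09, 2.62], [-3.14, 3.14]. Speed limits (rad/s): [2.57, 2.57, 3.14, 3.14, 3.14, 3.14].

## Interface

Orientations are given as a rotation vector (axis times angle).
In Python, from station import get_obs, get_image, finish_job gives the robot as it stands. The module is installed in compiled form; this text tells all that it offers.
- The arm moves only by the tool carry_out, never from a script. Its argument "rows" is a list of rows, each a list of 7 numbers: the turn, a rotation vector about the tool's x, y, z as a fraction of full scale, then the shift along the tool's x, y, z as a fraction of full scale, then the closure, from -1 (fully open) to 1 (shut). A call has 1 to 5 rows; each row is the pose to reach, as a shift and turn from the pose commanded when the call began, along the tool's axes at that moment, turning the shorter way round; what a row does not reach only later rows make up. Full scale, the value 1, is 300 mm for a shift and pi rad for a turn. A row lasts 1/10 s, in which the tool goes at most 50 mm and 8.59 degrees, less where a joint would pass 70% of its speed; a pose out of reach is approached as far as the arm can. A call with a number of a shift or a turn outside -1 to 1 is refused whole. A call with a gripper value outside its range is refused whole. The fingers move at their own pace and stop on an object; "force" is the grip in N (left out, the last holds). Time passes only in rows, so rows that repeat a pose let the fingers close. It gives the time, the measured TCP pose, the force, the opening and the grip force at its end, in the units of the state.
- get_obs(): the state, without advancing time (a new reading comes with each control period).
- get_image(name): name is "scene" or "side" or "wrist"; returns a dict with "img" (420x560x3 uint8, blue, green, red), "mtx" (3x3 intrinsics, pixels), "R" (3x3) and "t" (3): a world point X has camera coordinates R X + t. Camera axes: x right, y down, z forward; pixel columns grow to the right and rows downward; lengths in m; the calibration is good to about 2 mm. A picture is of the moment at which its call begins. There is no depth.
- finish_job(): hands the job in; it is judged then, once.
The state is a dict: "t": time; "q": joint angles; "dq": joint speeds; "effort": joint torques, N m; "tool_pos": TCP position; "tool_rot": TCP orientation; "contact_force": force on the tool from outside, world axes, zero at the start; "wrist_torque": the same for the moment, N m; "opening": finger opening in m; "grip_force": force on a finger pad.
Only numpy, scipy, OpenCV 4.12 (cv2) and the standard library are available. Lean on these libraries where they do the work, as an engineer would, in place of code of your own. Each camera call takes 0.05 s, during which the arm holds its last target. There are 200 camera calls.

## Working session

There is one attempt and no reset: what is moved stays moved. The work goes in short steps, Python scripts to look and compute and a tool call to move; the robot and the scene stay as the last step left them, time stands still between calls to the robot, and variables do not carry over. Pictures are saved under pics/ and viewed, at most 10 in all, crops included, and the job is handed in when it is done.

Besides the shell and the picture viewer there is one more tool, called after ">>>" in YAML: its name, and indented under it one key for each argument. carry_out: Moves the arm, as the interface text tells. Shift numbers are shares of 300 mm and turn numbers shares of pi rad, none past 1 either way. Its arguments: {"type":"object","properties":{"rows":{"type":"array"},"force":{"type":"number"}},"required":["rows"]}

```bash
mkdir -p pics; python3 - <<'E'
from station import *
import cv2,json,numpy as np
for n in("scene","side","wrist"):
    d=get_image(n);cv2.imwrite(f"pics/{n}0.png",d["img"])
    np.savez(f"pics/{n}0.npz",**{k:d[k] for k in("mtx","R","t")})
    print(n,d["mtx"].tolist(),np.round(-d["R"].T@d["t"],3))
o=get_obs();print(o["t"],o["tool_pos"],o["tool_rot"],o["opening"])
E
```

```text
scene [[522.2674365318175, 0.0, 278.77304305369756], [0.0, 522.2674365318175, 207.42258073597023], [0.0, 0.0, 1.0]] [-0.111 -1.073  0.773]
side [[396.47802157963815, 0.0, 276.1652251965314], [0.0, 396.47802157963815, 208.59419447534245], [0.0, 0.0, 1.0]] [ 0.473 -1.007  0.448]
wrist [[349.39808852403434, 0.0, 277.08407822264064], [0.0, 349.39808852403434, 212.21520428912794], [0.0, 0.0, 1.0]] [0.199 0.597 0.372]
0.15 [0.26583042 0.5650953  0.23031552] [-6.85179636e-01 -3.06541084e+00  2.41279430e-03] 0.08523901972185056
```

View pics/scene0.png

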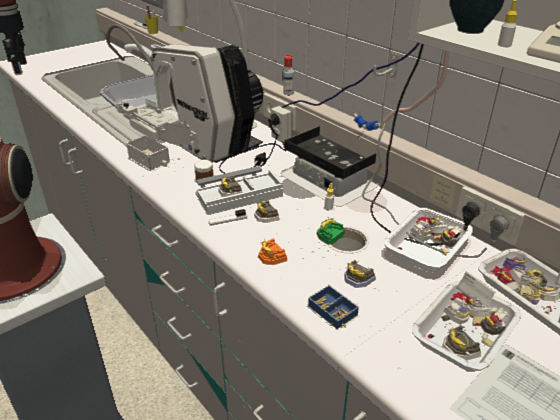

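View pics/side0.png

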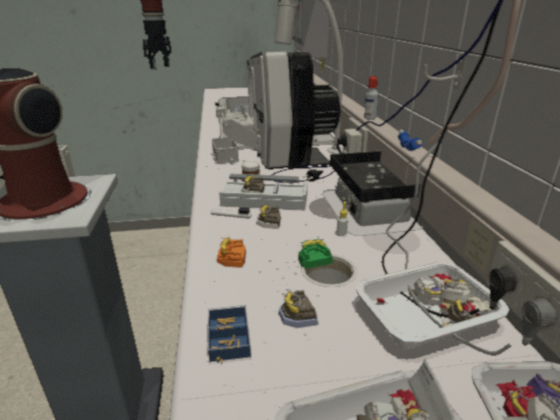

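The scene view shows the slide around px (240,188) with the cast in it. In the side view it is around (263,190). I'll enlarge both.

```bash
python3 - <<'E'
import cv2,numpy as np
a=cv2.imread("pics/scene0.png")[155:220,185:295];b=cv2.imread("pics/side0.png")[160:220,210:320]
c=np.vstack([cv2.resize(a[:,:],(770,455)[:2],interpolation=cv2.INTER_CUBIC)]);cv2.imwrite("pics/c1.png",c)
cv2.imwrite("pics/c2.png",cv2.resize(b,(770,420),interpolation=cv2.INTER_CUBIC))
E
cat > h.py <<'E'
import numpy as np
def ray(n,u,v,z,f=None):
    d=np.load(f or f"pics/{n}0.npz");r=d["R"].T@np.linalg.solve(d["mtx"],[u,v,1]);c=-d["R"].T@d["t"]
    return c+r*(z-c[2])/r[2]
def proj(d,X):
    p=d["mtx"]@((d["R"]@np.asarray(X,float).T).T+d["t"]).T;return (p[:2]/p[2]).T
E
python3 -c "
from h import *
print(ray('scene',240,188,.026),ray('side',263,190,.026))"
```

```text
[ 0.5709185  -0.09432427  0.026     ] [ 0.56681271 -0.08752438  0.026     ]
```

View pics/c1.png

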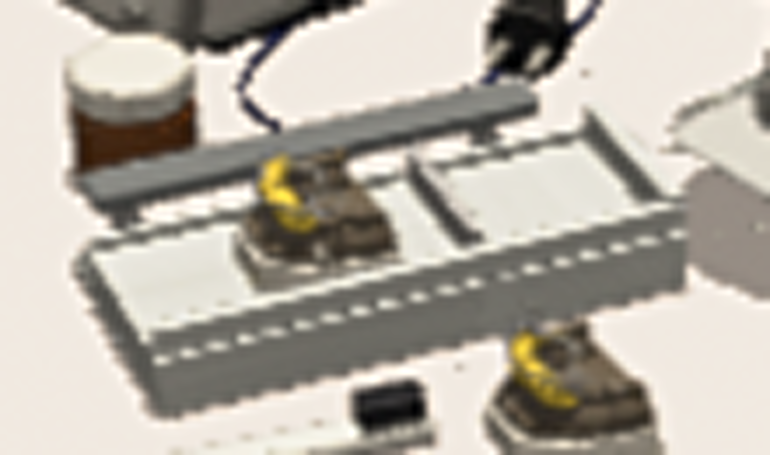

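View pics/c2.png

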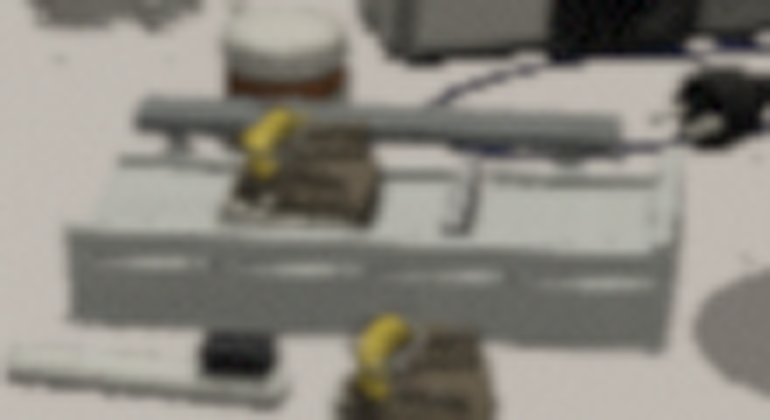

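```bash
python3 - <<'E'
from h import *
from scipy.spatial.transform import Rotation as R
s=lambda x,y:(185+x/7,155+y/7)
t=lambda x,y:(210+x/7,160+y/7)
A=ray('scene',*s(155,415),0);B=ray('scene',*s(687,288),0);print(A,B,np.linalg.norm(A-B),np.arctan2(*(B-A)[1::-1]))
A=ray('side',*t(70,320),0);B=ray('side',*t(662,350),0);print(A,B,np.linalg.norm(A-B),np.arctan2(*(B-A)[1::-1]))
d=np.load('pics/wrist0.npz');print(R.from_rotvec([-.685,-3.065,0.0024]).as_matrix().round(3));print(d["R"].round(3))
E
```

```text
[ 0.45397457 -0.10913582  0.        ] [ 0.66035557 -0.16829758  0.        ] 0.21469334161127127 -0.2791763766791557
[ 0.4554192  -0.10840018  0.        ] [ 0.66010549 -0.16362355  0.        ] 0.21200494191398075 -0.26352090229604086
[[-0.905  0.426 -0.001]
 [ 0.426  0.905 -0.001]
 [ 0.001 -0.002 -1.   ]]
[[ 0.426  0.905 -0.001]
 [ 0.867 -0.408  0.288]
 [ 0.26  -0.124 -0.958]]
```

```bash
python3 - <<'E'
from h import *
for u,v in((215,162),(238,160),(262,165),(310,167),(335,155)): print('side',u,v,ray('side',u,v,0).round(3))
for u,v in((130,160),(150,168),(190,158),(170,150),(215,160)): print('scene',u,v,ray('scene',u,v,0).round(3))
d=np.load('pics/scene0.npz')
print(proj(np.load('pics/scene0.npz'),[[.266,.565,.23],[.386,.256,.2],[.386,.256,0],[.5,.05,.2]]),proj(np.load('pics/side0.npz'),[[.266,.565,.23],[.386,.256,.2],[.386,.256,0]]))
E
```

```text
side 215 162 [ 0.445  0.207 -0.   ]
side 238 160 [0.519 0.214 0.   ]
side 262 165 [0.591 0.157 0.   ]
side 310 167 [0.736 0.117 0.   ]
side 335 155 [0.841 0.211 0.   ]
scene 130 160 [0.432 0.28  0.   ]
scene 150 168 [0.456 0.198 0.   ]
scene 190 158 [0.579 0.175 0.   ]
scene 170 150 [0.558 0.26  0.   ]
scene 215 160 [0.631 0.117 0.   ]
[[ 21.78219588  72.89816359]
 [106.99091043 104.41740204]
 [119.34768648 167.94820428]
 [182.47693489 117.77259239]] [[160.74995619  71.85259194]
 [190.62951811  96.01381792]
 [197.0010764  157.8485801 ]]
```

>>> carry_out:
  rows:
    - [0,0,-0.054,-0.53,-0.5,0,0.08]
    - [0,0,-0.054,-0.53,-0.5,0,0.08]
    - [0,0,-0.054,-0.53,-0.5,0,0.08]
    - [0,0,-0.054,-0.53,-0.5,0,0.08]
    - [0,0,-0.054,-0.53,-0.5,0,0.08]

```text
t: 0.65
tool_pos: [0.3469, 0.3589, 0.2309]
tool_rot: [0.428, 3.112, -0.002]
contact_force: [-0.6, 0.8, -0.0]
opening: 0.0391
grip_force: 0.0
```

>>> carry_out:
  rows:
    - [0,0,0,-0.44,-0.585,0,0.08]
    - [0,0,0,-0.44,-0.585,0,0.08]
    - [0,0,0,-0.44,-0.585,0,0.08]
    - [0,0,0,-0.44,-0.585,0,0.08]
    - [0,0,0,-0.44,-0.585,0,0.08]

```text
t: 1.15
tool_pos: [0.4272, 0.1544, 0.2311]
tool_rot: [0.429, 3.112, -0.001]
contact_force: [-0.4, 0.2, -0.2]
opening: 0.0395
grip_force: 0.0
```

>>> carry_out:
  rows:
    - [0,0,0,-0.44,-0.585,0,0.08]
    - [0,0,0,-0.44,-0.585,0,0.08]
    - [0,0,0,-0.44,-0.585,0,0.08]
    - [0,0,0,-0.44,-0.585,0,0.08]
    - [0,0,0,-0.44,-0.585,0,0.08]

```text
t: 1.65
tool_pos: [0.5074, -0.0503, 0.231]
tool_rot: [-0.429, -3.112, 0.001]
contact_force: [0.0, 0.3, 0.5]
opening: 0.0393
grip_force: 0.0
```

```bash
python3 - <<'E'
from station import *
import cv2,numpy as np
d=get_image("wrist");cv2.imwrite("pics/w1.png",cv2.resize(d["img"],(800,600),interpolation=cv2.INTER_CUBIC));np.savez("pics/w1.npz",**{k:d[k] for k in("mtx","R","t")})
o=get_obs();print(o["t"],o["tool_pos"],o["tool_rot"],o["opening"],o["contact_force"])
E
```

```text
1.7 [ 0.50783669 -0.05130364  0.23089225] [ 0.43069225  3.1118863  -0.00316455] 0.03936947663311237 [-0.74503447 -1.45560313 -0.6747454 ]
```

View pics/w1.png

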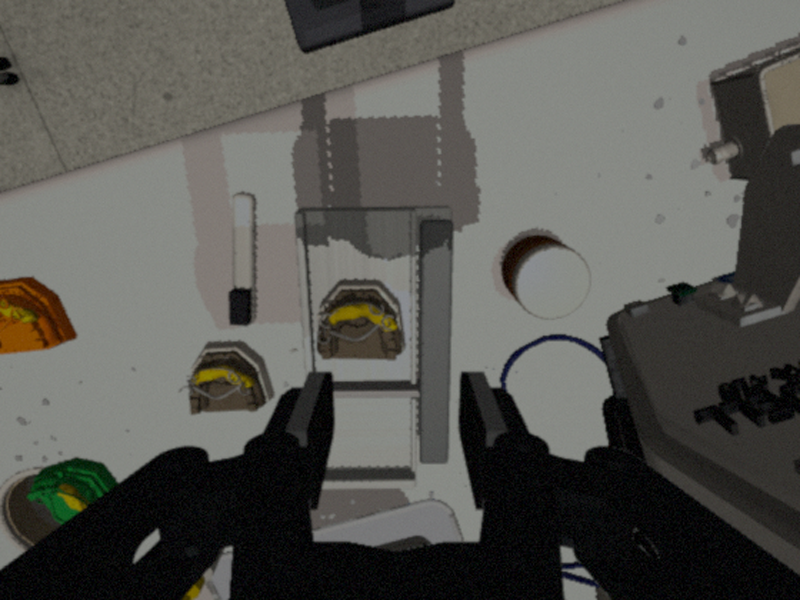

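The picture shows the press bar from (437,220) to (435,462), the blade top at (365,386), the bay wall at (365,470), and the cast's push face at (365,281). The jar is at (550,275), clear of the bar.

```bash
python3 - <<'E'
from h import *
k=.7
P=lambda u,v,z:ray('',u*k,v*k,z,'pics/w1.npz')
yaw=np.deg2rad(-15.5)
pts={'barA':(422,220,.046),'barB':(453,220,.046),'barC':(422,462,.046),'barD':(448,462,.046),'guideR0':(297,210,.038),'guideR1':(305,480,.038),'bladetop':(365,384,.036),'wall':(365,467,.042),'castface_lo':(365,281,.026),'castface_hi':(365,281,.054),'castfront':(360,359,.054),'castL':(317,330,.03),'castR':(404,330,.03)}
W={n:P(*p) for n,p in pts.items()}
m=lambda a,b:(W[a]+W[b])/2
a,b=m('barA','barB'),m('barC','barD')
d=b-a;yaw=np.arctan2(d[1],d[0]);print('bar len',np.linalg.norm(d),'yaw',yaw, 'w',np.linalg.norm(W['barA']-W['barB']))
g=W['guideR1']-W['guideR0'];print('guide',np.linalg.norm(g),np.arctan2(g[1],g[0]))
yaw=(yaw+np.arctan2(g[1],g[0]))/2
ex=np.array([np.cos(yaw),np.sin(yaw)]);ey=np.array([-ex[1],ex[0]])
mid=(a+b)[:2]/2;o=mid-ex*-.0375-ey*.053;print('yaw',yaw,'origin',o)
for n,w in W.items(): v=w[:2]-o;print(n,w.round(4),(v@ex*1e3).round(1),(v@ey*1e3).round(1))
v=np.array([.50784,-.0513])-o;print('tcp',v@ex,v@ey)
E
```

```text
bar len 0.1822284254849031 yaw -0.26089811117983497 w 0.020212247958793318
guide 0.20966958071346103 -0.30161667181079405
yaw -0.2812573914953145 origin [ 0.59328746 -0.09974078]
barA [ 0.4812 -0.0246  0.046 ] -128.5 41.0
barB [ 0.4867 -0.0052  0.046 ] -128.7 61.3
barC [ 0.6573 -0.0714  0.046 ] 53.7 45.0
barD [ 0.6627 -0.0524  0.046 ] 53.5 64.7
guideR0 [ 0.4534 -0.1027  0.038 ] -133.6 -41.7
guideR1 [ 0.6536 -0.165   0.038 ] 76.1 -46.0
bladetop [ 0.588  -0.0962  0.036 ] -6.0 1.9
wall [ 0.6524 -0.1152  0.042 ] 61.1 1.5
castface_lo [ 0.5149 -0.0748  0.026 ] -82.2 2.2
castface_hi [ 0.5086 -0.0712  0.054 ] -89.3 3.9
castfront [ 0.5608 -0.0905  0.054 ] -33.7 -0.2
castL [ 0.5398 -0.1187  0.03  ] -46.1 -33.0
castR [ 0.557  -0.0575  0.03  ] -46.6 30.5
tcp -0.09553539684343162 0.02282028436802718
```

>>> carry_out:
  rows:
    - [0,0,0,0.038,0.012,0.1,0.08]
    - [0,0,0,0.038,0.012,0.25,0.08]
    - [0,0,0,0.038,0.012,0.4,0.08]
    - [0,0,0,0.038,0.012,0.55,0.08]
    - [0,0,0,0.038,0.012,0.57,0.08]

```text
t: 2.2
tool_pos: [0.4913, -0.0384, 0.0539]
tool_rot: [-0.421, -3.1, -0.002]
contact_force: [-0.8, 0.7, -0.5]
opening: 0.0396
grip_force: 0.0
```

```bash
python3 - <<'E'
from station import *
import cv2,numpy as np
im=[]
d=get_image("scene");im.append(cv2.resize(d["img"][130:220,180:300],(800,600),interpolation=cv2.INTER_CUBIC)[:,:])
d=get_image("wrist");im.append(cv2.resize(d["img"],(800,600)));np.savez("pics/w2.npz",**{k:d[k] for k in("mtx","R","t")})
cv2.imwrite("pics/m1.png",np.vstack([cv2.resize(i,(400,300)) for i in im]) if 0 else np.hstack([cv2.resize(i,(400,300)) for i in im]))
cv2.imwrite("pics/w2.png",im[1])
o=get_obs();print(o["t"],o["tool_pos"],o["tool_rot"],o["opening"],o["contact_force"])
E
```

```text
2.3 [ 0.49557714 -0.03947652  0.05924384] [-4.21908881e-01 -3.10955069e+00 -6.56098125e-04] 0.03924324847707626 [-0.19153937  0.08353089  0.84928008]
```

View pics/w2.png

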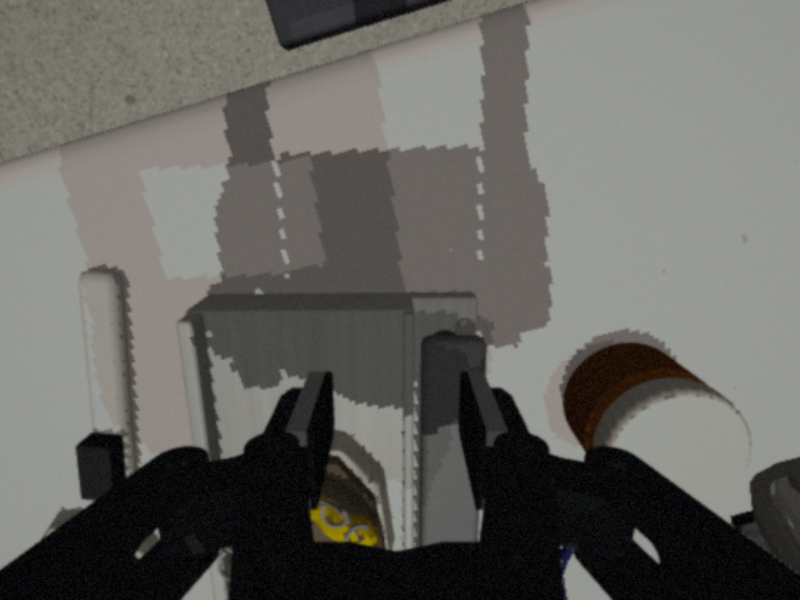

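```bash
python3 - <<'E'
from h import *
k=.7
yaw=-.268;ex=np.array([np.cos(yaw),np.sin(yaw)]);ey=np.array([-ex[1],ex[0]]);o=np.array([.594,-.101])
s=lambda w:(((w[:2]-o)@ex*1e3).round(1),((w[:2]-o)@ey*1e3).round(1))
P=lambda u,v,z:s(ray('',u*k,v*k,z,'pics/w2.npz'))
print('tcp',s(np.array([.4956,-.0395])))
for n,p in {'tipRin':(462,375,.063),'tipRout':(486,375,.063),'tipLin':(333,375,.063),'tipLout':(308,375,.063),'barA':(423,340,.046),'barB':(486,340,.046),'barC':(421,500,.046),'barD':(480,500,.046),'face':(343,432,.026),'facehi':(343,432,.054),'faceR':(357,436,.026),'slideend':(310,295,.026)}.items(): print(n,P(*p))
d=np.load('pics/w2.npz')
for y in (-.034,-.0197,.0197,.034):
  R=None
c=np.array([.4956,-.0395])
ty=np.array([.270,.9628])
for z in(.059,.066): print([proj(d,[*(c+ty*y),z]).round(0)/k for y in(-.034,-.0197,.0197,.034)])
E
```

```text
tcp (np.float64(-111.2), np.float64(33.2))
tipRin (np.float64(-124.6), np.float64(53.4))
tipRout (np.float64(-124.5), np.float64(60.5))
tipLin (np.float64(-124.6), np.float64(15.2))
tipLout (np.float64(-124.7), np.float64(7.7))
barA (np.float64(-129.3), np.float64(42.7))
barB (np.float64(-129.2), np.float64(63.2))
barC (np.float64(-67.8), np.float64(42.7))
barD (np.float64(-67.8), np.float64(64.0))
face (np.float64(-83.7), np.float64(13.1))
facehi (np.float64(-100.3), np.float64(16.4))
faceR (np.float64(-81.9), np.float64(18.5))
slideend (np.float64(-139.1), np.float64(3.0))
[array([285.71428571, 408.57142857]), array([331.42857143, 408.57142857]), array([457.14285714, 410.        ]), array([502.85714286, 410.        ])]
[array([280., 420.]), array([328.57142857, 420.        ]), array([460.        , 421.42857143]), array([508.57142857, 421.42857143])]
```

>>> carry_out:
  rows:
    - [0,0,0,0,-0.017,0.0,-0.02]
    - [0,0,0,0,-0.017,0.01,-0.02]
    - [0,0,0,0,-0.017,0.025,-0.02]
    - [0,0,0,0,-0.017,0.04,-0.02]
    - [0,0,0,0,-0.017,0.05,-0.02]

```text
t: 2.8
tool_pos: [0.4955, -0.045, 0.0452]
tool_rot: [0.423, 3.113, -0.0]
contact_force: [0.1, -0.4, -0.3]
opening: 0.0436
grip_force: 0.0
```

>>> carry_out:
  rows:
    - [0,0,0,0,0,0.01,-0.02]
    - [0,0,0,0,0,0.01,-0.02]

```text
t: 3.0
tool_pos: [0.4954, -0.045, 0.0422]
tool_rot: [-0.423, -3.113, -0.0]
contact_force: [-1.1, 0.1, 2.2]
opening: 0.0435
grip_force: 1.4
```

>>> carry_out:
  rows:
    - [0,0,0,0,0,0.01,-0.02]
    - [0,0,0,0,0,0.02,-0.02]
    - [0,0,0,0,0,0.03,-0.02]
    - [0,0,0,0,0,0.033,-0.02]
    - [0,0,0,0,0,0.033,-0.02]

```text
t: 3.5
tool_pos: [0.4956, -0.045, 0.0324]
tool_rot: [0.423, 3.113, 0.0]
contact_force: [-1.4, 0.1, 4.6]
opening: 0.0433
grip_force: 2.1
```

>>> carry_out:
  rows:
    - [0,0,0,0,0,0.005,-0.02]
    - [0,0,0,0,0,0.01,-0.02]
    - [0,0,0,0,0,0.01,-0.02]

```text
t: 3.8
tool_pos: [0.4958, -0.045, 0.0315]
tool_rot: [-0.422, -3.112, -0.0]
contact_force: [-7.5, 1.6, 15.9]
opening: 0.0436
grip_force: 8.4
```

>>> carry_out:
  rows:
    - [0,0,0,0,0,-0.002,-0.02]
    - [0,0,0,-0.03,0,-0.002,-0.02]
    - [0,0,0,-0.06,0,-0.002,-0.02]
    - [0,0,0,-0.09,0,-0.002,-0.02]
    - [0,0,0,-0.1,0,-0.002,-0.02]

```text
t: 4.3
tool_pos: [0.5228, -0.0522, 0.0314]
tool_rot: [-0.421, -3.106, -0.002]
contact_force: [-19.8, 5.6, 24.2]
opening: 0.0437
grip_force: 12.5
```

```bash
python3 - <<'E'
from station import *
import cv2,numpy as np
d=get_image("scene");a=cv2.resize(d["img"][130:220,180:300],(800,600),interpolation=cv2.INTER_CUBIC)
cv2.imwrite("pics/s2.png",a)
o=get_obs();print(o["t"],o["tool_pos"],o["opening"],o["contact_force"])
E
```

```text
4.35 [ 0.52270489 -0.05220388  0.03146859] 0.04359061481128125 [-15.1056929    3.57610371  21.05185804]
```

View pics/s2.png

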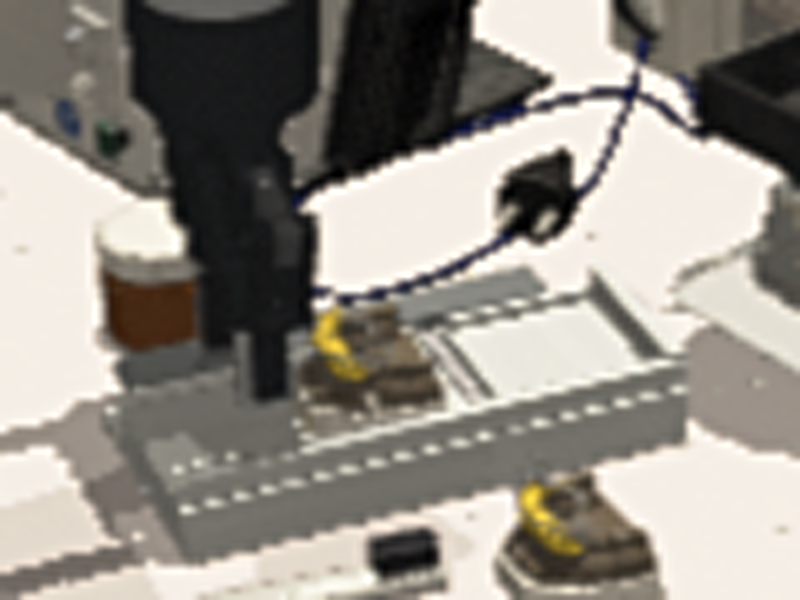

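The blade is down and flush, and the finger at px (268,390) is right behind the cast. I'll ease the press slightly and go on pushing.

>>> carry_out:
  rows:
    - [0,0,0,0,0,-0.003,-0.02]
    - [0,0,0,-0.025,0,-0.003,-0.02]
    - [0,0,0,-0.05,0,-0.003,-0.02]
    - [0,0,0,-0.075,0,-0.003,-0.02]
    - [0,0,0,-0.09,0,-0.003,-0.02]

```text
t: 4.85
tool_pos: [0.5488, -0.0595, 0.0317]
tool_rot: [-0.421, -3.107, -0.002]
contact_force: [-14.0, 3.6, 17.3]
opening: 0.0435
grip_force: 9.1
```

>>> carry_out:
  rows:
    - [0,0,0,-0.02,0,-0.001,-0.02]
    - [0,0,0,-0.04,0,-0.001,-0.02]
    - [0,0,0,-0.06,0,-0.001,-0.02]
    - [0,0,0,-0.08,0,-0.001,-0.02]
    - [0,0,0,-0.1,0,-0.001,-0.02]

```text
t: 5.35
tool_pos: [0.5775, -0.0674, 0.0318]
tool_rot: [-0.421, -3.107, -0.002]
contact_force: [-11.2, 2.8, 13.7]
opening: 0.0435
grip_force: 7.8
```

>>> carry_out:
  rows:
    - [0,0,0,-0.02,0,0,-0.02]
    - [0,0,0,-0.04,0,0,-0.02]
    - [0,0,0,-0.05,0,0,-0.02]
    - [0,0,0,-0.06,0,0,-0.02]
    - [0,0,0,-0.06,0,0,-0.02]

```text
t: 5.85
tool_pos: [0.5954, -0.0724, 0.0319]
tool_rot: [-0.421, -3.109, -0.002]
contact_force: [-8.5, 3.1, 12.1]
opening: 0.0437
grip_force: 6.2
```

```bash
python3 - <<'E'
from station import *
import cv2,numpy as np
d=get_image("scene");a=cv2.resize(d["img"][130:220,180:300],(800,600),interpolation=cv2.INTER_CUBIC)
cv2.imwrite("pics/s3.png",a)
o=get_obs();print(o["t"],o["tool_pos"],o["opening"],o["contact_force"])
E
```

```text
5.9 [ 0.5954099  -0.07237993  0.03184707] 0.043424432471582106 [-6.73426486  2.68300008 11.66614392]
```

View pics/s3.png

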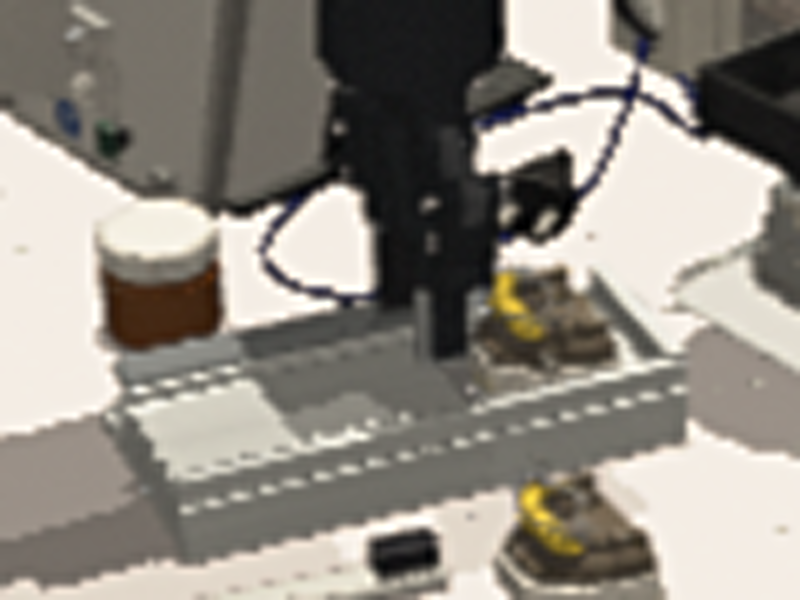

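The cast is entering the bay, with its push face near px (475,375). By my estimate its origin is about 34 mm past the blade. I'll push a few mm more and watch for wall contact.

>>> carry_out:
  rows:
    - [0,0,0,-0.01,0,0,-0.02]
    - [0,0,0,-0.018,0,0,-0.02]
    - [0,0,0,-0.018,0,0,-0.02]

```text
t: 6.2
tool_pos: [0.6005, -0.0738, 0.0318]
tool_rot: [-0.421, -3.108, -0.002]
contact_force: [-9.5, 3.1, 12.5]
opening: 0.0434
grip_force: 6.3
```

>>> carry_out:
  rows:
    - [0,0,0,-0.005,0,0,-0.02]
    - [0,0,0,-0.01,0,0,-0.02]
    - [0,0,0,-0.01,0,0,-0.02]

```text
t: 6.5
tool_pos: [0.6031, -0.0745, 0.0318]
tool_rot: [-0.421, -3.108, -0.002]
contact_force: [-9.9, 2.4, 13.1]
opening: 0.0437
grip_force: 6.6
```

>>> carry_out:
  rows:
    - [0,0,0,-0.004,0,0,-0.02]
    - [0,0,0,-0.007,0,0,-0.02]
    - [0,0,0,-0.007,0,0,-0.02]

```text
t: 6.8
tool_pos: [0.6048, -0.075, 0.0318]
tool_rot: [-0.421, -3.107, -0.002]
contact_force: [-10.1, 2.9, 14.3]
opening: 0.0437
grip_force: 7.0
```

```bash
python3 - <<'E'
from station import *
import cv2,numpy as np
a=get_image("scene")["img"][150:210,230:290];b=get_image("side")["img"][160:220,250:310]
cv2.imwrite("pics/s4.png",np.hstack([cv2.resize(i,(400,400),interpolation=cv2.INTER_CUBIC) for i in(a,b)]))
o=get_obs();print(o["t"],o["tool_pos"],o["opening"],o["contact_force"])
E
```

```text
6.9 [ 0.60482698 -0.07490657  0.03180276] 0.043666929758789184 [-10.62638609   3.93072331  12.44559692]
```

View pics/s4.png

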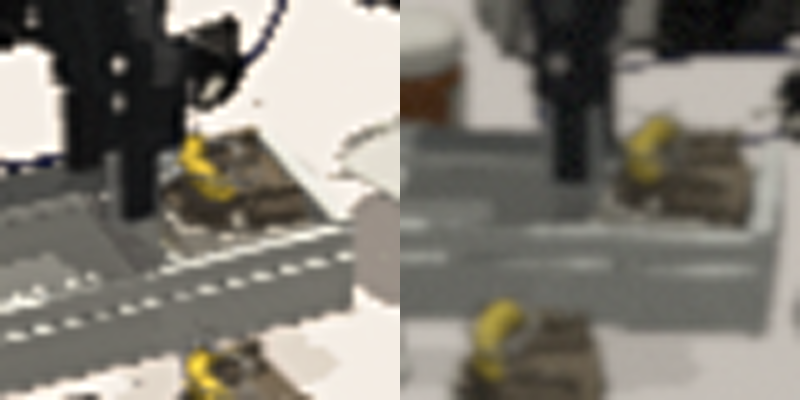

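The cast sits against the bay wall, with its front at px (315,215) in the left half of the picture, and the finger is behind it. I'll back off slightly while still holding the bar, then release straight up.

>>> carry_out:
  rows:
    - [0,0,0,0.01,0,0,-0.02]
    - [0,0,0,0.025,0,0,-0.02]
    - [0,0,0,0.025,0,-0.02,-0.02]
    - [0,0,0,0.025,0,-0.04,-0.02]
    - [0,0,0,0.025,0,-0.08,-0.02]

```text
t: 7.4
tool_pos: [0.5979, -0.0736, 0.0542]
tool_rot: [-0.422, -3.109, -0.0]
contact_force: [0.8, -0.5, 0.1]
opening: 0.0435
grip_force: 0.0
```

>>> carry_out:
  rows:
    - [0,0,0,0,0,-0.08,-0.02]
    - [0,0,0,0,0,-0.2,-0.02]
    - [0,0,0,0.1,0,-0.35,-0.02]
    - [0,0,0,0.2,0,-0.45,-0.02]
    - [0,0,0,0.3,0,-0.5,-0.02]

```text
t: 7.9
tool_pos: [0.5126, -0.0499, 0.209]
tool_rot: [0.422, 3.11, -0.001]
contact_force: [0.5, 0.6, 0.6]
opening: 0.0435
grip_force: 0.0
```

```bash
python3 - <<'E'
from station import *
import cv2,numpy as np
a=get_image("scene")["img"][155:215,210:290];b=get_image("side")["img"][160:220,220:320]
cv2.imwrite("pics/s5.png",np.hstack([cv2.resize(i,(400,300),interpolation=cv2.INTER_CUBIC) for i in(a,b)]))
o=get_obs();print(o["t"],o["tool_pos"],o["opening"],o["contact_force"])
E
```

```text
8.0 [ 0.51150488 -0.04931027  0.20838853] 0.043589486977236844 [ 0.09020984 -0.00018492 -0.00767173]
```

View pics/s5.png

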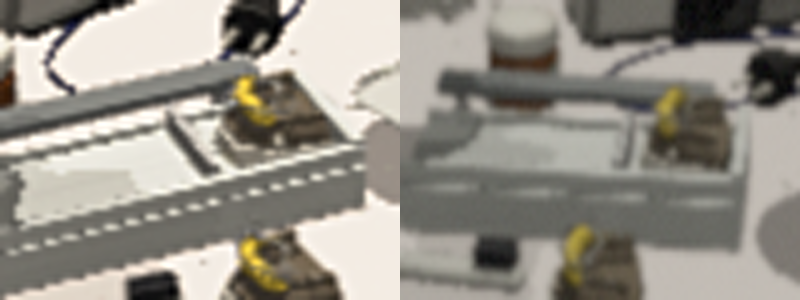

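The bar is up. The blade stands at px (190,145), and the cast sits flat in the bay beyond it with a visible gap.

```bash
python3 -c "
from station import *
print(finish_job())"
```

```text
the job is handed in; nothing more can be done
None
```

The cast is in the closed bay with the blade up behind it, the bar has sprung back, the arm is clear, and the job was handed in at about 8 s.

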